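Stack the sample tins by weight in the carrying frame and lock it for sea

ROBOT

A 6-joint arm with a two-finger parallel gripper is mounted at the origin on the work surface; the furniture and walls round the work are solid. World frame = base frame: x ahead of the robot, y to its left, z up, the work surface at z = 0. Lengths are in m, angles in rad, forces in N, time in s.
With the tool pointing down it reaches from about 0.275 to 0.875 m from the base axis. Payload 12.5 kg.
Tool frame: the origin (TCP) lies between the finger pads, 19 mm behind the fingertips; this is the grasp point; z points along the fingers, y is the line along which they close (so a half turn about z gives the same grasp; the last joint's range is limited). The gripper opens to 85 mm and grips with 20 to 120 N. Pads are 22 mm wide; open, the fingers measure 114 mm over their backs; the gripper's body (76 mm by 85 mm) begins 54 mm behind the grasp point. The pads swing forward as they close: fully open they stand 13 mm farther back than shut.
Start: joints at [1.244, 0.351, 1.652, -0, 1.139, -0.085], TCP at [0.132, 0.534, 0.25] pointing down, gripper open.
Joint ranges: [-2.75, 2.75], [-0.79, 2.1], [0.01, 2.65], [-1.57, 4.71], [0.07, 3.14], [-2.87, 2.87]. Speed limits (rad/s): [2.22, 2.22, 2.79, 3.14, 3.14, 3.14].

INTERFACE

Orientations are given as a unit quaternion [w, x, y, z].
In Python, from rig import sensors, get_image, ticket gives the robot as it stands.
- The arm moves only by the tool apply_moves, never from a script. Its argument "increments" is one flat list of numbers, 4 for each row, row after row: the shift along the tool's x, y, z in m, then the turn about the tool's z in rad. In form: [tx, ty, tz, roll, tx, ty, tz, roll, ...]. A call has 1 to 5 rows; each row shifts and turns the commanded pose from where the row before left it, along the tool's axes as they then stand; what a row does not reach is not made up. A row lasts 1/10 s, in which the tool goes at most 50 mm and 8.59 degrees, less where a joint would pass 70% of its speed; a pose out of reach is approached as far as the arm can. A call is refused whole if a number of a shift passes 0.05 or a number of a turn 0.15, either way. A call with a gripper value outside its range is refused whole. "grip" is the finger opening in m, from 0 to 0.0854, set as the call begins (left out, the last holds). The fingers move at their own pace and stop on an object; "grip_force" is the grip in N (left out, the last holds). Time passes only in rows, so rows that do not move let the fingers close. It gives the time, the measured TCP pose, the force, the opening and the grip force at its end, in the units of the state.
- sensors.sense(): the state, without advancing time (a new reading comes with each control period).
- get_image(name): name is "scene" or "top" or "wrist"; returns a dict with "image" (480x640x3 uint8, red, green, blue), "z_map" (480x640 float32, m along the optical axis (not along the pixel's ray), 0 where there is no reading), "mtx" (3x3 intrinsics, pixels), "rvec" (rotation vector, rad) and "tvec" (3), from world to camera coordinates, as OpenCV has them. Camera axes: x right, y down, z forward; pixel columns grow to the right and rows downward; lengths in m; the calibration is good to about 2 mm. A picture is of the moment at which its call begins.
- ticket.hand_in(): hands the job in; it is judged then, once.
The state is a dict: "clock": time; "joint_positions": joint angles; "qvel": joint speeds; "tau": joint torques, N m; "eef_pos": TCP position; "tcp_rot": TCP orientation; "wrist_force": force on the tool from outside, world axes, zero at the start; "torque": the same for the moment, N m; "finger_gap": finger opening in m; "finger_force": force on a finger pad.
Only numpy, scipy, OpenCV 4.12 (cv2) and the standard library are available. Lean on these libraries where they do the work, as an engineer would, in place of code of your own. Each camera call takes 0.05 s, during which the arm holds its last target. There are 200 camera calls.

TASK

The three sealed sample tins in the yellow tray look alike but weigh differently. Stack them upright and squarely in the blue carrying frame, the heaviest at the bottom, the middle one on it and the lightest on top, then swing the hold-down arm right over the stack to its stop. Do not tip a tin over, and leave the bottle, jars, dish and beaker where they stand.

Things in the scene. Friction and masses are not known exactly. Their poses are not given: they have to be found in the camera images.
- tin_a: one of three outwardly identical sealed metal sample tins (aluminium, bright flat lid, white paper patch on both broad sides): a block 66 mm (its x) by 46 mm (its y) by 50 mm tall (z), origin at the centre of its underside. Each weighs 0.28 to 0.85 kg, no two within 0.15 kg of each other; look and name tell nothing about the weight.
- tin_b: as tin_a. At the start the three tins stand upright in a row in the low yellow tray, about 11 mm apart with their broad sides facing, so there is no room for a finger between them: while a neighbour stands beside it a tin can only be gripped across its 66 mm ends.
- tin_c: as tin_a; any of the three may be the heaviest. What is inside may shift by 1 mm. (Behind the work a shelf unit runs across the bench from about world x = 0.72 m on; a hand whose TCP goes beyond x = 0.65 m may touch it.)
- tray: yellow spill tray, fixed, 230 mm (its x) by 330 mm (its y), origin at the centre of its underside. Floor 2 mm thick, rim only 11 mm high and 4 mm wide. The row of tins runs along its y, 57 mm from one to the next, their 66 mm along its x; the rest of its floor is free but for the blue-capped jar in one corner.
- frame: blue carrying frame, fixed; origin on its underside, straight below the middle of the stack. Base plate 8 mm thick, x -50 to +50 mm, y -115 to +45 mm. The tins stand stacked on the plate with their 66 mm along the frame's x, either way round. A post of radius 9 mm stands at y = -85 mm and carries the hold-down arm.
- seat (a point): middle of the place for the lowest tin, on the plate's top, 8 mm above the frame's origin. Two channel guides clasp the tins' ends: inside 74 by 54 mm (4 mm clear all round), straight up to 60 mm above this point, flared to 71 mm, outside 94 by 73 mm; the middle 50 mm of both broad sides stays open for fingers. Above the guides the stack is free.
- post_top (a point): point on the vertical axis of the frame's post, which is the arm's hinge axis, 180 mm above the frame's underside, at the top of the arm's hub (26 mm across)
- knob (a point): middle of the red knob on the hold-down arm: a cylinder 18 mm across and 30 mm tall (15 mm above and below this point), standing on the arm 85 mm from the post axis, its middle 189 mm above the frame's underside. It can be pinched from above or pushed sideways.
- holddown (a joint): angle of the steel hold-down arm, rad: 0 = closed at its stop, knob straight above the frame's origin; positive = swung away to the frame's -x side, at most 2.2. At q the knob is at frame x = -85 sin q, y = -85 + 85 cos q mm. The arm is 20 mm wide, its lowest part 161 mm above the frame's underside, 3 mm over a full stack. It turns with light friction (1 N at the knob) and stays where left.
- flex_lamp: lead of a lamp, fixed, 9 mm thick, lying on the worktop from about world (0.22, -0.43) over (0.41, -0.43), (0.45, -0.39), (0.445, -0.32), (0.47, -0.29) and (0.52, -0.26) to (0.69, -0.27) m, where it rises to a socket at z 0.27; this origin is only a point beside it. Set nothing down on it.
- wash_bottle: tall white squeeze bottle, body 69 mm across, 246 mm tall with a bent spout reaching about 75 mm from its axis; origin at the centre of its footprint; a bystander
- red_cap_jar: white specimen jar with red cap, 62 mm across, 88 mm tall, origin at the centre of its underside; a bystander
- blue_cap_jar: white specimen jar with blue cap, 58 mm across, 78 mm tall, standing in a corner of the tray, origin at the centre of its underside; a bystander
- petri: petri dish, 90 mm across, 30 mm high, origin at the centre of its underside; a bystander
- beaker: small beaker, 67 mm across, 62 mm tall, origin at the centre of its underside; a bystander
Things that resemble listed ones, but are neither listed nor needed, are in the scene too. Leave any pink look-alike of the tin_b alone. Leave any green or turquoise look-alike of the tin_c alone.

How it is judged:
On the way, in this order (a step that is already met when the one before it is completed fails the run):
1. the heaviest tin stands alone on the frame's base between the guides, let go (((z of tin_a in the frame of frame between 0.004 and 0.012 m and horizontal distance between tin_a and frame below 0.008 m and angle between tin_a's own z axis and vertical below 0.08 rad and angle between the x axis of tin_a and the x axis of frame, either way round below 0.25 rad and contact force between the fingers and tin_a below 0.3 N and linear speed of tin_a below 0.02 m/s and contact force between tin_a and frame above 6.3 N and contact force between tin_a and tin_b below 0.2 N and contact force between tin_a and tin_c below 0.2 N) or (z of tin_b in the frame of frame between 0.004 and 0.012 m and horizontal distance between tin_b and frame below 0.008 m and angle between tin_b's own z axis and vertical below 0.08 rad and angle between the x axis of tin_b and the x axis of frame, either way round below 0.25 rad and contact force between the fingers and tin_b below 0.3 N and linear speed of tin_b below 0.02 m/s and contact force between tin_b and frame above 6.3 N and contact force between tin_b and tin_a below 0.2 N and contact force between tin_b and tin_c below 0.2 N) or (z of tin_c in the frame of frame between 0.004 and 0.012 m and horizontal distance between tin_c and frame below 0.008 m and angle between tin_c's own z axis and vertical below 0.08 rad and angle between the x axis of tin_c and the x axis of frame, either way round below 0.25 rad and contact force between the fingers and tin_c below 0.3 N and linear speed of tin_c below 0.02 m/s and contact force between tin_c and frame above 6.3 N and contact force between tin_c and tin_a below 0.2 N and contact force between tin_c and tin_b below 0.2 N))), for 0.2 s.
2. the middle tin stands on it, let go (((z of tin_a in the frame of frame between 0.004 and 0.012 m and horizontal distance between each of tin_a, tin_b and frame below 0.008 m and angle between each of tin_a, tin_b's own z axis and vertical below 0.08 rad and angle between the x axis of each of tin_a, tin_b and the x axis of frame, either way round below 0.25 rad and z of tin_b in the frame of frame between 0.054 and 0.062 m and contact force between the fingers and tin_b below 0.3 N and linear speed of tin_b below 0.02 m/s and contact force between tin_b and tin_a between 3.9 and 6.3 N and contact force between tin_c and tin_b below 0.2 N) or (z of tin_a in the frame of frame between 0.004 and 0.012 m and horizontal distance between each of tin_a, tin_c and frame below 0.008 m and angle between each of tin_a, tin_c's own z axis and vertical below 0.08 rad and angle between the x axis of each of tin_a, tin_c and the x axis of frame, either way round below 0.25 rad and z of tin_c in the frame of frame between 0.054 and 0.062 m and contact force between the fingers and tin_c below 0.3 N and linear speed of tin_c below 0.02 m/s and contact force between tin_c and tin_a between 3.9 and 6.3 N and contact force between tin_b and tin_c below 0.2 N) or (z of tin_b in the frame of frame between 0.004 and 0.012 m and horizontal distance between each of tin_b, tin_a and frame below 0.008 m and angle between each of tin_b, tin_a's own z axis and vertical below 0.08 rad and angle between the x axis of each of tin_b, tin_a and the x axis of frame, either way round below 0.25 rad and z of tin_a in the frame of frame between 0.054 and 0.062 m and contact force between the fingers and tin_a below 0.3 N and linear speed of tin_a below 0.02 m/s and contact force between tin_a and tin_b between 3.9 and 6.3 N and contact force between tin_c and tin_a below 0.2 N) or (z of tin_b in the frame of frame between 0.004 and 0.012 m and horizontal distance between each of tin_b, tin_c and frame below 0.008 m and angle between each of tin_b, tin_c's own z axis and vertical below 0.08 rad and angle between the x axis of each of tin_b, tin_c and the x axis of frame, either way round below 0.25 rad and z of tin_c in the frame of frame between 0.054 and 0.062 m and contact force between the fingers and tin_c below 0.3 N and linear speed of tin_c below 0.02 m/s and contact force between tin_c and tin_b between 3.9 and 6.3 N and contact force between tin_a and tin_c below 0.2 N) or (z of tin_c in the frame of frame between 0.004 and 0.012 m and horizontal distance between each of tin_c, tin_a and frame below 0.008 m and angle between each of tin_c, tin_a's own z axis and vertical below 0.08 rad and angle between the x axis of each of tin_c, tin_a and the x axis of frame, either way round below 0.25 rad and z of tin_a in the frame of frame between 0.054 and 0.062 m and contact force between the fingers and tin_a below 0.3 N and linear speed of tin_a below 0.02 m/s and contact force between tin_a and tin_c between 3.9 and 6.3 N and contact force between tin_b and tin_a below 0.2 N) or (z of tin_c in the frame of frame between 0.004 and 0.012 m and horizontal distance between each of tin_c, tin_b and frame below 0.008 m and angle between each of tin_c, tin_b's own z axis and vertical below 0.08 rad and angle between the x axis of each of tin_c, tin_b and the x axis of frame, either way round below 0.25 rad and z of tin_b in the frame of frame between 0.054 and 0.062 m and contact force between the fingers and tin_b below 0.3 N and linear speed of tin_b below 0.02 m/s and contact force between tin_b and tin_c between 3.9 and 6.3 N and contact force between tin_a and tin_b below 0.2 N))), for 0.2 s.
At the end, for the whole second after the job is handed in: In the frame stand, from the bottom, the heaviest, the middle and the lightest tin, upright, at rest, long side along the frame within 0.25 rad and centred within 8 mm (top one 15 mm); the hold-down arm is within 0.12 rad of its closed stop (((z of tin_a in the frame of frame between 0.004 and 0.012 m and horizontal distance between each of tin_a, tin_b and frame below 0.008 m and angle between each of tin_a, tin_b, tin_c's own z axis and vertical below 0.08 rad and angle between the x axis of each of tin_a, tin_b, tin_c and the x axis of frame, either way round below 0.25 rad and z of tin_b in the frame of frame between 0.054 and 0.062 m and z of tin_c in the frame of frame between 0.104 and 0.112 m and horizontal distance between tin_c and frame below 0.015 m and contact force between the fingers and tin_c below 0.3 N and linear speed of tin_c below 0.02 m/s and contact force between tin_c and tin_b between 1.5 and 3.9 N and contact force between tin_b and tin_a between 5 and 9.3 N) or (z of tin_a in the frame of frame between 0.004 and 0.012 m and horizontal distance between each of tin_a, tin_c and frame below 0.008 m and angle between each of tin_a, tin_c, tin_b's own z axis and vertical below 0.08 rad and angle between the x axis of each of tin_a, tin_c, tin_b and the x axis of frame, either way round below 0.25 rad and z of tin_c in the frame of frame between 0.054 and 0.062 m and z of tin_b in the frame of frame between 0.104 and 0.112 m and horizontal distance between tin_b and frame below 0.015 m and contact force between the fingers and tin_b below 0.3 N and linear speed of tin_b below 0.02 m/s and contact force between tin_b and tin_c between 1.5 and 3.9 N and contact force between tin_c and tin_a between 5 and 9.3 N) or (z of tin_b in the frame of frame between 0.004 and 0.012 m and horizontal distance between each of tin_b, tin_a and frame below 0.008 m and angle between each of tin_b, tin_a, tin_c's own z axis and vertical below 0.08 rad and angle between the x axis of each of tin_b, tin_a, tin_c and the x axis of frame, either way round below 0.25 rad and z of tin_a in the frame of frame between 0.054 and 0.062 m and z of tin_c in the frame of frame between 0.104 and 0.112 m and horizontal distance between tin_c and frame below 0.015 m and contact force between the fingers and tin_c below 0.3 N and linear speed of tin_c below 0.02 m/s and contact force between tin_c and tin_a between 1.5 and 3.9 N and contact force between tin_a and tin_b between 5 and 9.3 N) or (z of tin_b in the frame of frame between 0.004 and 0.012 m and horizontal distance between each of tin_b, tin_c and frame below 0.008 m and angle between each of tin_b, tin_c, tin_a's own z axis and vertical below 0.08 rad and angle between the x axis of each of tin_b, tin_c, tin_a and the x axis of frame, either way round below 0.25 rad and z of tin_c in the frame of frame between 0.054 and 0.062 m and z of tin_a in the frame of frame between 0.104 and 0.112 m and horizontal distance between tin_a and frame below 0.015 m and contact force between the fingers and tin_a below 0.3 N and linear speed of tin_a below 0.02 m/s and contact force between tin_a and tin_c between 1.5 and 3.9 N and contact force between tin_c and tin_b between 5 and 9.3 N) or (z of tin_c in the frame of frame between 0.004 and 0.012 m and horizontal distance between each of tin_c, tin_a and frame below 0.008 m and angle between each of tin_c, tin_a, tin_b's own z axis and vertical below 0.08 rad and angle between the x axis of each of tin_c, tin_a, tin_b and the x axis of frame, either way round below 0.25 rad and z of tin_a in the frame of frame between 0.054 and 0.062 m and z of tin_b in the frame of frame between 0.104 and 0.112 m and horizontal distance between tin_b and frame below 0.015 m and contact force between the fingers and tin_b below 0.3 N and linear speed of tin_b below 0.02 m/s and contact force between tin_b and tin_a between 1.5 and 3.9 N and contact force between tin_a and tin_c between 5 and 9.3 N) or (z of tin_c in the frame of frame between 0.004 and 0.012 m and horizontal distance between each of tin_c, tin_b and frame below 0.008 m and angle between each of tin_c, tin_b, tin_a's own z axis and vertical below 0.08 rad and angle between the x axis of each of tin_c, tin_b, tin_a and the x axis of frame, either way round below 0.25 rad and z of tin_b in the frame of frame between 0.054 and 0.062 m and z of tin_a in the frame of frame between 0.104 and 0.112 m and horizontal distance between tin_a and frame below 0.015 m and contact force between the fingers and tin_a below 0.3 N and linear speed of tin_a below 0.02 m/s and contact force between tin_a and tin_b between 1.5 and 3.9 N and contact force between tin_b and tin_c between 5 and 9.3 N)) and value of joint holddown below 0.12 rad); the robot touches nothing.
It fails at once if a bystander (wash bottle, jars, petri dish, beaker) is moved more than 30 mm or tipped (distance of any of wash_bottle, red_cap_jar, blue_cap_jar, petri, beaker from where it was at the start of the episode above 0.03 m or angle between any of wash_bottle, red_cap_jar, blue_cap_jar, petri, beaker's own z axis and vertical above 0.5 rad).
It fails at once if a tin is tipped over (angle between any of tin_a, tin_b, tin_c's own z axis and vertical above 0.9 rad).
It also fails if it takes over 72 s, if anything falls off the work surface, if the arm or the gripper's body presses on something with over 40 N, if the wrist force passes 120 N, or if a joint passes its speed limit or range.

## Working session

There is one attempt and no reset: what is moved stays moved. The work goes in short steps, Python scripts to look and compute and a tool call to move; the robot and the scene stay as the last step left them, time stands still between calls to the robot, and variables do not carry over. Pictures are saved under pics/ and viewed, at most 10 in all, crops included, and the job is handed in when it is done.

Besides the shell and the picture viewer there is one more tool, called as name(argument=value, ...) on one line, values as JSON. apply_moves: Moves the arm, as the interface text tells. Its arguments: {"type":"object","properties":{"increments":{"type":"array"},"grip":{"type":"number"},"grip_force":{"type":"number"}},"required":["increments"]}

```bash
mkdir -p pics; cat > h.py <<'E'
import numpy as np,cv2
from rig import sensors,get_image,ticket
def cap(n):
    d=get_image(n); R,_=cv2.Rodrigues(np.array(d["rvec"],float)); t=np.array(d["tvec"],float).ravel()
    K=np.array(d["mtx"]); z=d["z_map"]; v,u=np.mgrid[:480,:640]
    c=np.stack([(u-K[0,2])/K[0,0]*z,(v-K[1,2])/K[1,1]*z,z],-1)
    P=(c-t)@R; P[z==0]=np.nan
    return d["image"],P,(K,R,t)
def save(n,im): cv2.imwrite(f"pics/{n}.png",cv2.cvtColor(im,cv2.COLOR_RGB2BGR))
E
python3 - <<'E'
from h import *
for n in("scene","top"):
    im,P,c=cap(n); save(n,im); np.savez(n,im=im,P=P); print(-c[1].T@c[2])
s=sensors.sense(); print(s)
E
```

```text
[-0.20392868 -0.49192717  1.14040659]
[-0.60509608 -0.36193464  1.47118714]
{'clock': 0.1, 'joint_positions': array([ 1.24440019e+00,  3.51181440e-01,  1.65235512e+00, -5.79650165e-06,
        1.13908698e+00, -8.46282784e-02]), 'qvel': array([ 4.88648535e-04, -1.70807617e-04, -1.00345168e-03, -8.92687496e-04,
       -8.84397898e-05, -1.39978389e-03]), 'tau': array([ 3.22244205e-04, -5.06827891e+01, -2.91871262e+01, -4.34780839e-05,
        2.60139263e-03, -3.15607807e-08]), 'eef_pos': array([0.13158429, 0.53374624, 0.24951464]), 'tcp_rot': array([-1.02608885e-04,  1.20588512e-01,  9.92702445e-01, -5.05130884e-04]), 'wrist_force': array([0.36219001, 0.27934634, 0.29103009]), 'torque': array([-0.02338313,  0.03742683, -0.04865212]), 'finger_force': 0.0, 'finger_gap': 0.08542282190908844}
```

View pics/top.png

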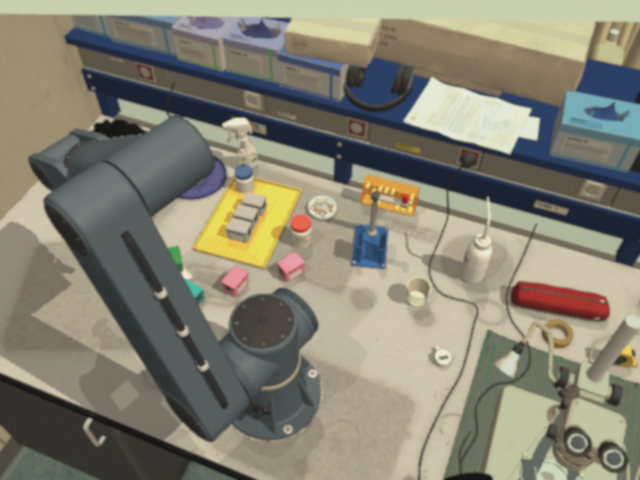

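View pics/scene.png

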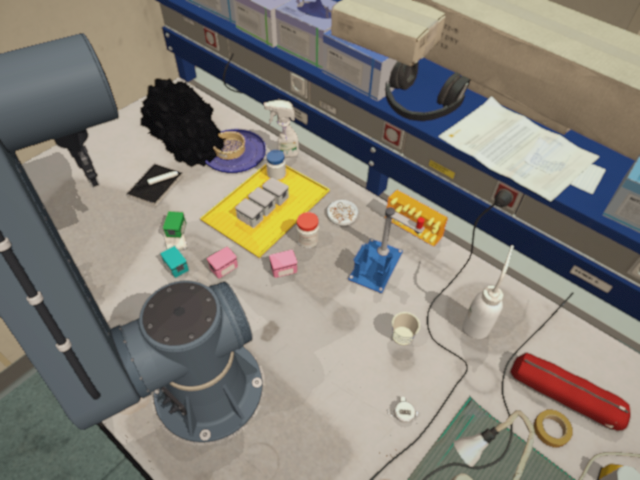

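Scene view: three grey tins in the yellow tray at about (249,211), (262,200) and (275,188). The pink blocks at (222,262) and (284,264), the green at (174,223) and the turquoise at (175,262) are look-alikes to leave alone. The blue frame is at (375,262), its post top at (388,213) and the red knob at (421,222).

```bash
python3 - <<'E'
from h import *
for n in("scene","top"):
    f=np.load(n+".npz"); im,P=f["im"],f["P"]; hsv=cv2.cvtColor(im,cv2.COLOR_RGB2HSV); H,S,V=cv2.split(hsv); z=P[...,2]
    ylw=(H>18)&(H<35)&(S>120)&(np.abs(z)<.02)&(P[...,0]<.75)
    k,l,st,ce=cv2.connectedComponentsWithStats(ylw.astype(np.uint8)); i=1+np.argmax(st[1:,4])
    tr=P[...,:2][l==i]; print(n,"tray",cv2.minAreaRect(tr.astype(np.float32)))
    r=cv2.minAreaRect(tr.astype(np.float32)); box=cv2.boxPoints(r)
    top=(z>.045)&(z<.060)&(S<90)
    from matplotlib.path import Path as _ if 0 else None
E
python3 - <<'E'
from h import *
for n in("scene","top"):
    f=np.load(n+".npz"); im,P=f["im"],f["P"]; hsv=cv2.cvtColor(im,cv2.COLOR_RGB2HSV); H,S,V=cv2.split(hsv); z=P[...,2]
    def comps(m,name,mn=40):
        k,l,st,ce=cv2.connectedComponentsWithStats(m.astype(np.uint8))
        for i in range(1,k):
            if st[i,4]>=mn:
                q=P[l==i]; r=cv2.minAreaRect((q[:,:2]*1000).astype(np.float32))
                print(n,name,ce[i].round(),st[i,4],"mean",q.mean(0).round(3),"rect",np.round(r[0]),np.round(r[1]),round(r[2],1))
    reg=(P[...,0]>.2)&(P[...,0]<.72)
    comps((H>18)&(H<35)&(S>120)&(np.abs(z)<.02)&reg,"yellow",800)
    comps((z>.048)&(z<.056)&(S<80)&reg&(np.abs(P[...,1])<.5),"tintop")
    comps((H>100)&(H<125)&(S>120)&(z>.002)&(z<.015)&reg,"plate",60)
    comps((H>100)&(H<125)&(S>120)&(z>.06)&(z<.09)&reg,"guidetop",10)
    comps((z>.165)&(z<.215)&reg&(P[...,1]<.2)&(P[...,1]>-.25),"high",5)
    comps(((H<6)|(H>174))&(S>140)&(z>.165)&(z<.215)&reg,"knob",5)
    comps((z>.01)&reg&(P[...,1]<.5)&(P[...,1]>-.35),"any",60)
E
```

```text
scene yellow [265. 211.] 4540 mean [0.482 0.29  0.003] rect [499. 303.] [333. 235.] 3.8
scene tintop [286. 145.] 41 mean [0.695 0.403 0.052] rect [694. 403.] [18. 58.] 35.8
scene tintop [275. 186.] 220 mean [0.54  0.303 0.052] rect [538. 302.] [51. 70.] 5.4
scene tintop [261. 196.] 240 mean [0.483 0.303 0.051] rect [483. 304.] [48. 70.] 2.0
scene tintop [249. 208.] 249 mean [0.425 0.297 0.051] rect [426. 298.] [48. 67.] 6.5
scene tintop [285. 257.] 184 mean [0.367 0.101 0.05 ] rect [360. 103.] [46. 66.] 56.8
scene tintop [407. 317.] 48 mean [ 0.428 -0.251  0.053] rect [ 425. -252.] [20. 54.] 23.2
scene plate [371. 267.] 805 mean [ 0.518 -0.076  0.008] rect [530. -70.] [161.  83.] 22.6
scene plate [391. 263.] 187 mean [ 0.568 -0.11   0.008] rect [ 556. -117.] [143.  37.] 27.2
scene guidetop [276. 161.] 32 mean [0.602 0.354 0.076] rect [601. 356.] [16. 40.] 49.4
scene guidetop [361. 254.] 104 mean [ 0.496 -0.053  0.071] rect [494. -55.] [71. 17.] 14.1
scene guidetop [386. 264.] 102 mean [ 0.513 -0.124  0.072] rect [ 511. -123.] [73. 19.] 15.5
scene high [405. 220.] 374 mean [ 0.584 -0.
[... 2389 characters left out ...]
[ 0.62  -0.088  0.077] rect [588. -83.] [264. 173.] 0.0
top any [322. 206.] 476 mean [0.619 0.105 0.016] rect [620. 105.] [94. 88.] 31.0
top any [301. 230.] 599 mean [0.468 0.113 0.065] rect [476. 118.] [65. 62.] 53.1
top any [177. 256.] 201 mean [0.26  0.411 0.045] rect [261. 411.] [79. 31.] 45.8
top any [291. 266.] 503 mean [0.353 0.096 0.041] rect [359.  98.] [54. 71.] 55.1
top any [235. 280.] 518 mean [0.249 0.221 0.042] rect [254. 224.] [51. 73.] 83.2
top any [418. 289.] 491 mean [ 0.41  -0.263  0.04 ] rect [ 407. -263.] [66. 71.] 64.0  File "<stdin>", line 9
    from matplotlib.path import Path as _ if 0 else None
                                          ^^
SyntaxError: invalid syntax
```

```bash
cat > plan.py <<'E'
import sys,numpy as np
from rig import sensors
from scipy.spatial.transform import Rotation as Ro
# plan.py x y z yaw_deg(tool y axis) [maxstep]  ; several targets separated by '/'
s=sensors.sense(); q=s["tcp_rot"]; R=Ro.from_quat([q[1],q[2],q[3],q[0]]).as_matrix()
p=np.array(s["eef_pos"]); yaw=np.degrees(np.arctan2(R[1,1],R[0,1]))
print("t %.2f"%s["clock"],"p",p.round(4),"yaw %.2f"%yaw,"tilt",R[:2,2].round(4),"F",np.round(s["wrist_force"],2),"gap %.4f ff %.1f"%(s["finger_gap"],s["finger_force"]),"j1 %.2f j6 %.2f"%(s["joint_positions"][0],s["joint_positions"][5]))
for seg in " ".join(sys.argv[1:]).split("/"):
    v=[float(a) for a in seg.split()]
    if not v: break
    t=np.array(v[:3]); d=t-p; dy=(v[3]-yaw+180)%360-180; ms=v[4] if len(v)>4 else .042
    n=max(1,int(np.ceil(max(np.linalg.norm(d)/ms,abs(np.radians(dy))/.13)-1e-6)))
    rows=[]
    for i in range(n):
        a=np.radians(yaw+dy*i/n); ty=np.array([np.cos(a),np.sin(a)]); tx=np.array([-ty[1],ty[0]])
        e=d[:2]/n; rows.append([round(x,4) for x in (e@tx,e@ty,-d[2]/n,-np.radians(dy)/n)])
    for k in range(0,n,5): print([x for r in rows[k:k+5] for x in r])
    print("--"); p=t; yaw+=dy
E
python3 plan.py .482 .301 .16 93.5 / .482 .301 .03 93.5
```

```text
t 0.10 p [0.1316 0.5337 0.2495] yaw 76.15 tilt [-0.0003 -0.001 ] F [0.36 0.28 0.29] gap 0.0854 ff 0.0 j1 1.24 j6 -0.08
[np.float64(-0.036), np.float64(-0.0129), np.float64(0.0081), np.float64(-0.0275), np.float64(-0.0356), np.float64(-0.0139), np.float64(0.0081), np.float64(-0.0275), np.float64(-0.0352), np.float64(-0.0149), np.float64(0.0081), np.float64(-0.0275), np.float64(-0.0348), np.float64(-0.0158), np.float64(0.0081), np.float64(-0.0275), np.float64(-0.0344), np.float64(-0.0168), np.float64(0.0081), np.float64(-0.0275)]
[np.float64(-0.0339), np.float64(-0.0177), np.float64(0.0081), np.float64(-0.0275), np.float64(-0.0334), np.float64(-0.0187), np.float64(0.0081), np.float64(-0.0275), np.float64(-0.0329), np.float64(-0.0196), np.float64(0.0081), np.float64(-0.0275), np.float64(-0.0323), np.float64(-0.0205), np.float64(0.0081), np.float64(-0.0275), np.float64(-0.0317), np.float64(-0.0214), np.float64(0.0081), np.float64(-0.0275)]
[np.float64(-0.0311), np.float64(-0.0222), np.float64(0.0081), np.float64(-0.0275)]
--
[np.float64(0.0), np.float64(0.0), np.float64(0.0325), np.float64(-0.0), np.float64(0.0), np.float64(0.0), np.float64(0.0325), np.float64(-0.0), np.float64(0.0), np.float64(0.0), np.float64(0.0325), np.float64(-0.0), np.float64(0.0), np.float64(0.0), np.float64(0.0325), np.float64(-0.0)]
--
```

apply_moves(increments=[-0.036,-0.013,0.008,-0.0275,-0.0356,-0.014,0.008,-0.0275,-0.0352,-0.015,0.008,-0.0275,-0.0348,-0.016,0.008,-0.0275,-0.0344,-0.017,0.008,-0.0275], grip=0.0854, grip_force=60)

```text
clock: 0.6
eef_pos: [0.2918, 0.4264, 0.2095]
tcp_rot: [-0.0, 0.051, 0.999, -0.0]
wrist_force: [0.6, 0.9, -0.3]
finger_gap: 0.0856
finger_force: 0.0
```

apply_moves(increments=[-0.034,-0.0177,0.008,-0.0275,-0.0334,-0.0187,0.008,-0.0275,-0.033,-0.0196,0.008,-0.0275,-0.0323,-0.0205,0.008,-0.0275,-0.0317,-0.0214,0.008,-0.0275])

```text
clock: 1.1
eef_pos: [0.4514, 0.3204, 0.1695]
tcp_rot: [-0.0, -0.017, 1.0, -0.0]
wrist_force: [0.7, 1.0, -0.8]
finger_gap: 0.0853
finger_force: 0.0
```

apply_moves(increments=[-0.031,-0.0222,0.008,-0.0275,0,0,0,0,0,0,0,0])

```text
clock: 1.4
eef_pos: [0.482, 0.2999, 0.1614]
tcp_rot: [-0.001, -0.029, 1.0, -0.0]
wrist_force: [-0.2, -0.1, -0.3]
finger_gap: 0.0856
finger_force: 0.0
```

```bash
sed -i 's/round(x,4) for/round(float(x),4) for/' plan.py; python3 - <<'E'
from h import *
im,P,c=cap("wrist"); save("w1",im); z=P[...,2]
S=cv2.cvtColor(im,cv2.COLOR_RGB2HSV)[...,1]
m=(abs(z-.052)<.006)&(S<90)
k,l,st,ce=cv2.connectedComponentsWithStats(m.astype(np.uint8))
for i in range(1,k):
    if st[i,4]>800:
        r=cv2.minAreaRect((P[l==i][:,:2]*1000).astype(np.float32)); print(ce[i].round(),st[i,4],P[l==i].mean(0).round(4),np.round(r[0],1),np.round(r[1]),round(r[2],1))
E
python3 plan.py .482 .301 .03 93.5
```

```text
[321. 167.] 6411 [0.4263 0.3003 0.0516] [427.2 300.5] [46. 67.] 4.4
[ 98. 218.] 866 [0.4708 0.1451 0.0521] [473.5 139.5] [60. 25.] 22.1
[323. 246.] 5417 [0.4822 0.305  0.0515] [483.7 305.3] [47. 67.] 4.2
[317. 316.] 4636 [0.5385 0.304  0.0514] [540.3 304.3] [46. 67.] 4.6
t 1.45 p [0.4815 0.3005 0.1618] yaw 93.45 tilt [-0.0008 -0.0002] F [-0.39 -0.05  0.91] gap 0.0855 ff 0.0 j1 0.48 j6 -1.16
[-0.0001, 0.0001, 0.0329, -0.0002, -0.0001, 0.0001, 0.0329, -0.0002, -0.0001, 0.0001, 0.0329, -0.0002, -0.0001, 0.0001, 0.0329, -0.0002]
--
```

View pics/w1.png

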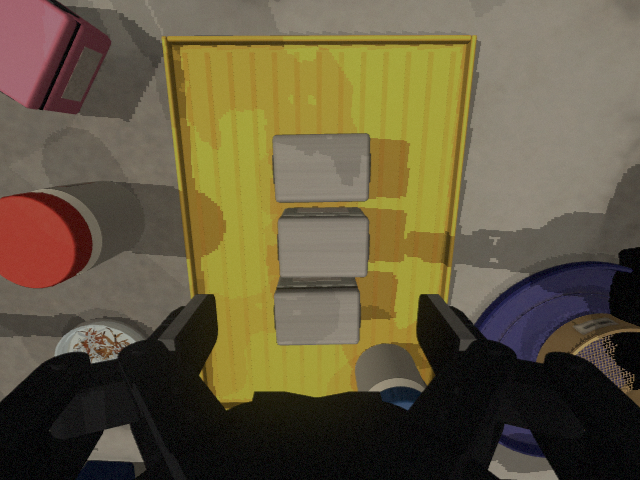

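Wrist view: the three tins are at (321,167), (323,246) and (317,316) in the tray, matching 46x67 mm at z 0.052. I'll take the middle one across its ends.

apply_moves(increments=[-0.001,0.0025,0.033,-0.013,0,0,0.033,0,0,0,0.033,0,0,0,0.032,0,0,0,0,0])

```text
clock: 1.95
eef_pos: [0.48, 0.3028, 0.0279]
tcp_rot: [-0.003, -0.037, 0.999, -0.001]
wrist_force: [0.2, 0.2, 0.9]
finger_gap: 0.0855
finger_force: 0.0
```

apply_moves(increments=[0,0,0,0,0,0,0,0,0,0,0,0,0,0,0,0], grip=0.05)

```text
clock: 2.35
eef_pos: [0.4835, 0.3037, 0.033]
tcp_rot: [0.001, -0.037, 0.999, 0.001]
wrist_force: [-1.8, 1.6, 9.1]
finger_gap: 0.0657
finger_force: 68.7
```

apply_moves(increments=[0,0,-0.02,0,0,0,-0.03,0,0,0,-0.02,0,0,0,0,0,0,0,0,0])

```text
clock: 2.85
eef_pos: [0.4827, 0.3029, 0.101]
tcp_rot: [0.0, -0.037, 0.999, 0.0]
wrist_force: [-0.6, -0.3, -3.1]
finger_gap: 0.0653
finger_force: 68.1
```

apply_moves(increments=[0,0,0,0,0,0,0,0])

```text
clock: 3.05
eef_pos: [0.4823, 0.3027, 0.0998]
tcp_rot: [-0.001, -0.037, 0.999, -0.0]
wrist_force: [-0.1, 0.6, -2.9]
finger_gap: 0.065
finger_force: 68.1
```

```bash
python3 plan.py .480 .229 .10 94.2 / .480 .229 .033 94.2
```

```text
t 3.05 p [0.4823 0.3027 0.0998] yaw 94.22 tilt [-0.0017 -0.0009] F [-0.09  0.55 -2.92] gap 0.0650 ff 68.1 j1 0.48 j6 -1.17
[0.0039, -0.0367, -0.0001, 0.0002, 0.0039, -0.0367, -0.0001, 0.0002]
--
[0.0, 0.0, 0.0335, -0.0, 0.0, 0.0, 0.0335, -0.0]
--
```

Middle-of-row tin weighs about 3 N, so it is the lightest. I'll park it aside in the tray.

apply_moves(increments=[0.004,-0.034,0,0,0.004,-0.034,0,0,0,0,0.03,0,0,0,0.03,0,0,0,0.0095,0])

```text
clock: 3.55
eef_pos: [0.4793, 0.2336, 0.031]
tcp_rot: [-0.001, -0.037, 0.999, -0.001]
wrist_force: [-18.7, -16.8, 74.9]
finger_gap: 0.0653
finger_force: 84.4
```

apply_moves(increments=[0,0,0,0,0,0,0,0,0,0,0,0], grip=0.075)

```text
clock: 3.85
eef_pos: [0.48, 0.2347, 0.0315]
tcp_rot: [0.0, -0.037, 0.999, 0.0]
wrist_force: [-0.5, 0.2, 0.9]
finger_gap: 0.0746
finger_force: 0.0
```

apply_moves(increments=[0,0,-0.02,0,0,0,-0.04,0,0,0,-0.04,0,0,0,0,0,0,0,0,0])

```text
clock: 4.35
eef_pos: [0.4801, 0.2347, 0.1321]
tcp_rot: [0.001, -0.037, 0.999, 0.0]
wrist_force: [0.7, 0.2, -0.6]
finger_gap: 0.0751
finger_force: 0.0
```

```bash
python3 plan.py .4265 .299 .13 4.2 / .4265 .299 .033 4.2
```

```text
t 4.35 p [0.4801 0.2347 0.1321] yaw 94.23 tilt [0.0015 0.0006] F [ 0.68  0.16 -0.56] gap 0.0751 ff 0.0 j1 0.37 j6 -1.28
[0.0037, 0.0052, 0.0002, 0.1209, 0.0044, 0.0047, 0.0002, 0.1209, 0.0049, 0.0042, 0.0002, 0.1209, 0.0054, 0.0036, 0.0002, 0.1209, 0.0058, 0.0029, 0.0002, 0.1209]
[0.0061, 0.0022, 0.0002, 0.1209, 0.0063, 0.0014, 0.0002, 0.1209, 0.0064, 0.0007, 0.0002, 0.1209, 0.0064, -0.0001, 0.0002, 0.1209, 0.0064, -0.0009, 0.0002, 0.1209]
[0.0062, -0.0017, 0.0002, 0.1209, 0.006, -0.0024, 0.0002, 0.1209, 0.0056, -0.0031, 0.0002, 0.1209]
--
[0.0, 0.0, 0.0323, -0.0, 0.0, 0.0, 0.0323, -0.0, 0.0, 0.0, 0.0323, -0.0]
--
```

apply_moves(increments=[0.0037,0.0052,0,0.121,0.0044,0.0047,0,0.121,0.005,0.0042,0,0.121,0.0054,0.0036,0,0.121,0.0058,0.003,0,0.121])

```text
clock: 4.85
eef_pos: [0.4582, 0.2593, 0.1299]
tcp_rot: [-0.001, 0.265, 0.964, -0.001]
wrist_force: [-0.1, 0.4, 0.5]
finger_gap: 0.0749
finger_force: 0.0
```

apply_moves(increments=[0.006,0.0022,0,0.121,0.0063,0.0014,0,0.121,0.0064,0.0007,0,0.121,0.0064,0,0,0.121,0.0064,-0.0009,0,0.121])

```text
clock: 5.35
eef_pos: [0.4378, 0.2841, 0.1299]
tcp_rot: [-0.001, 0.54, 0.842, -0.001]
wrist_force: [0.3, -1.1, -0.1]
finger_gap: 0.0748
finger_force: 0.0
```

apply_moves(increments=[0.0062,-0.0017,0,0.121,0.006,-0.0024,0,0.121,0.0056,-0.003,0,0.121,0,0,0,0,0,0,0,0])

```text
clock: 5.85
eef_pos: [0.4261, 0.2988, 0.1306]
tcp_rot: [-0.0, 0.68, 0.733, -0.001]
wrist_force: [0.3, 0.8, -0.1]
finger_gap: 0.0749
finger_force: 0.0
```

```bash
cat > look.py <<'E'
from h import *
im,P,c=cap("wrist"); z=P[...,2]
S=cv2.cvtColor(im,cv2.COLOR_RGB2HSV)[...,1]
m=(abs(z-.052)<.006)&(S<90)
k,l,st,ce=cv2.connectedComponentsWithStats(m.astype(np.uint8))
for i in range(1,k):
    if st[i,4]>800:
        r=cv2.minAreaRect((P[l==i][:,:2]*1000).astype(np.float32)); print(ce[i].round(),st[i,4],P[l==i].mean(0).round(4),np.round(r[0],1),np.round(r[1]),round(r[2],1))
E
python3 look.py; python3 plan.py .4265 .299 .033 4.2
```

```text
[612. 162.] 1919 [0.5925 0.3718 0.0529] [598.3 370.3] [25. 57.] 12.2
[319. 253.] 6963 [0.4269 0.303  0.0515] [427.1 301.3] [46. 66.] 4.5
[495. 260.] 7203 [0.5389 0.3069 0.0513] [540.4 305.2] [47. 67.] 4.7
[381. 351.] 4713 [0.4752 0.2352 0.0513] [479.2 235.1] [46. 68.] 4.2
t 5.90 p [0.4262 0.2987 0.1308] yaw 4.29 tilt [-0.0011 -0.0006] F [0.18 0.27 1.  ] gap 0.0750 ff 0.0 j1 0.52 j6 0.45
[0.0001, 0.0001, 0.0326, 0.0005, 0.0001, 0.0001, 0.0326, 0.0005, 0.0001, 0.0001, 0.0326, 0.0005]
--
```

apply_moves(increments=[0.002,0.001,0.033,0,0,0,0.033,0,0,0,0.031,0,0,0,0,0])

```text
clock: 6.3
eef_pos: [0.4254, 0.2996, 0.0312]
tcp_rot: [-0.001, 0.681, 0.733, -0.003]
wrist_force: [-0.1, -1.2, 0.5]
finger_gap: 0.0752
finger_force: 0.0
```

apply_moves(increments=[0,0,0,0,0,0,0,0,0,0,0,0,0,0,0,0,0,0,0,0], grip=0.03)

```text
clock: 6.8
eef_pos: [0.4281, 0.3015, 0.0362]
tcp_rot: [0.0, 0.681, 0.732, 0.001]
wrist_force: [-0.4, -0.8, 8.8]
finger_gap: 0.045
finger_force: 63.1
```

apply_moves(increments=[0,0,-0.02,0,0,0,-0.03,0,0,0,-0.02,0,0,0,0,0,0,0,0,0])

```text
clock: 7.3
eef_pos: [0.4271, 0.3009, 0.1044]
tcp_rot: [0.0, 0.681, 0.732, 0.0]
wrist_force: [-0.4, 0.2, -5.4]
finger_gap: 0.0452
finger_force: 63.7
```

apply_moves(increments=[0,0,0,0,0,0,0,0])

```text
clock: 7.5
eef_pos: [0.4267, 0.3007, 0.1034]
tcp_rot: [-0.0, 0.681, 0.732, -0.001]
wrist_force: [0.1, 0.8, -4.7]
finger_gap: 0.0452
finger_force: 63.7
```

```bash
python3 look.py; python3 plan.py .5015 -.0895 .22 14.3; python3 plan.py
```

```text
[518. 277.] 9257 [0.5388 0.3071 0.0513] [540.4 305.1] [47. 67.] 4.9
t 7.55 p [0.4268 0.3008 0.1035] yaw 4.09 tilt [-0.0015 -0.0009] F [ 0.44 -0.02 -4.8 ] gap 0.0453 ff 63.7 j1 0.52 j6 0.45
[-0.0395, 0.0047, -0.0116, -0.0178, -0.0395, 0.004, -0.0116, -0.0178, -0.0396, 0.0033, -0.0116, -0.0178, -0.0397, 0.0025, -0.0116, -0.0178, -0.0397, 0.0018, -0.0116, -0.0178]
[-0.0397, 0.0011, -0.0116, -0.0178, -0.0397, 0.0004, -0.0116, -0.0178, -0.0397, -0.0003, -0.0116, -0.0178, -0.0397, -0.001, -0.0116, -0.0178, -0.0397, -0.0017, -0.0116, -0.0178]
--
t 7.55 p [0.4268 0.3008 0.1035] yaw 4.09 tilt [-0.0015 -0.0009] F [ 0.44 -0.02 -4.8 ] gap 0.0453 ff 63.7 j1 0.52 j6 0.45
```

About 4.8 N: the middle weight. I'll put it back gently and take the far tin, which should be the heaviest.

apply_moves(increments=[0,0,0.03,0,0,0,0.028,0,0,0,0.006,0,0,0,0.003,0,0,0,0.002,0])

```text
clock: 8.05
eef_pos: [0.4277, 0.3013, 0.0362]
tcp_rot: [0.0, 0.681, 0.732, 0.0]
wrist_force: [-9.6, -6.0, 24.4]
finger_gap: 0.0454
finger_force: 69.0
```

apply_moves(increments=[0,0,0,0,0,0,0,0,0,0,0,0], grip=0.072)

```text
clock: 8.35
eef_pos: [0.4278, 0.3014, 0.0364]
tcp_rot: [0.0, 0.681, 0.732, 0.001]
wrist_force: [0.2, 0.3, -0.0]
finger_gap: 0.0725
finger_force: 0.0
```

apply_moves(increments=[0,0,-0.02,0,0,0,-0.04,0,0,0,-0.04,0])

```text
clock: 8.65
eef_pos: [0.427, 0.3009, 0.1368]
tcp_rot: [-0.0, 0.681, 0.732, -0.0]
wrist_force: [-0.0, -0.5, 0.3]
finger_gap: 0.0718
finger_force: 0.0
```

```bash
python3 plan.py .540 .305 .13 4.5 / .540 .305 .033 4.5
```

```text
t 8.65 p [0.427  0.3009 0.1368] yaw 4.10 tilt [-0.0005 -0.0003] F [-0.02 -0.52  0.29] gap 0.0718 ff 0.0 j1 0.52 j6 0.45
[-0.0013, 0.0377, 0.0023, -0.0024, -0.0014, 0.0377, 0.0023, -0.0024, -0.0015, 0.0376, 0.0023, -0.0024]
--
[0.0, 0.0, 0.0323, -0.0, 0.0, 0.0, 0.0323, -0.0, 0.0, 0.0, 0.0323, -0.0]
--
```

apply_moves(increments=[-0.0013,0.0377,0.0023,-0.0024,-0.0014,0.0377,0.0023,-0.0024,-0.0015,0.0376,0.0023,-0.0024,0,0,0,0,0,0,0,0], grip=0.066)

```text
clock: 9.15
eef_pos: [0.5404, 0.305, 0.1285]
tcp_rot: [-0.0, 0.679, 0.734, -0.0]
wrist_force: [-0.2, -0.4, -0.0]
finger_gap: 0.0661
finger_force: 0.0
```

apply_moves(increments=[0,0,0.03,0,0,0,0.03,0,0,0,0.03,0,0,0,0.005,0])

```text
clock: 9.55
eef_pos: [0.5377, 0.3046, 0.0309]
tcp_rot: [-0.001, 0.679, 0.735, -0.003]
wrist_force: [-0.8, -0.1, 0.8]
finger_gap: 0.0661
finger_force: 0.0
```

apply_moves(increments=[0,0,0,0,0,0,0,0,0,0,0,0,0,0,0,0,0,0,0,0], grip=0.03)

```text
clock: 10.05
eef_pos: [0.5407, 0.3056, 0.035]
tcp_rot: [0.0, 0.679, 0.734, 0.001]
wrist_force: [-2.5, -0.4, 8.0]
finger_gap: 0.0453
finger_force: 64.4
```

apply_moves(increments=[0,0,-0.02,0,0,0,-0.04,0,0,0,-0.04,0,0,0,-0.03,0,0,0,0,0])

```text
clock: 10.55
eef_pos: [0.5417, 0.3059, 0.1676]
tcp_rot: [0.001, 0.679, 0.734, 0.003]
wrist_force: [1.8, 0.3, -8.7]
finger_gap: 0.0452
finger_force: 65.9
```

apply_moves(increments=[0,0,0,0,0,0,0,0])

```text
clock: 10.75
eef_pos: [0.5391, 0.3046, 0.1611]
tcp_rot: [-0.001, 0.679, 0.734, -0.002]
wrist_force: [-0.0, 0.3, -8.4]
finger_gap: 0.0454
finger_force: 66.0
```

```bash
python3 plan.py .5015 -.0895 .25 14.3
```

```text
t 10.75 p [0.5391 0.3046 0.1611] yaw 4.51 tilt [-0.0037 -0.0017] F [-0.02  0.32 -8.36] gap 0.0454 ff 66.0 j1 0.44 j6 0.36
[-0.039, -0.0068, -0.0089, -0.0171, -0.0389, -0.0075, -0.0089, -0.0171, -0.0387, -0.0082, -0.0089, -0.0171, -0.0386, -0.0088, -0.0089, -0.0171, -0.0384, -0.0095, -0.0089, -0.0171]
[-0.0383, -0.0102, -0.0089, -0.0171, -0.0381, -0.0108, -0.0089, -0.0171, -0.0379, -0.0115, -0.0089, -0.0171, -0.0377, -0.0121, -0.0089, -0.0171, -0.0375, -0.0127, -0.0089, -0.0171]
--
```

8.4 N, so this is the heaviest. Carrying it over the frame.

apply_moves(increments=[-0.039,-0.007,-0.009,-0.017,-0.039,-0.0075,-0.009,-0.017,-0.0387,-0.008,-0.009,-0.017,-0.0386,-0.009,-0.009,-0.017,-0.0384,-0.0095,-0.009,-0.017])

```text
clock: 11.25
eef_pos: [0.5201, 0.1065, 0.207]
tcp_rot: [-0.001, 0.647, 0.763, -0.001]
wrist_force: [0.8, -0.3, -8.0]
finger_gap: 0.0456
finger_force: 65.8
```

apply_moves(increments=[-0.0383,-0.01,-0.009,-0.017,-0.038,-0.011,-0.009,-0.017,-0.038,-0.0115,-0.009,-0.017,-0.0377,-0.012,-0.009,-0.017,-0.0375,-0.0127,-0.009,-0.017])

```text
clock: 11.75
eef_pos: [0.5014, -0.0904, 0.2521]
tcp_rot: [-0.001, 0.614, 0.79, -0.001]
wrist_force: [0.1, -0.1, -8.6]
finger_gap: 0.0447
finger_force: 65.8
```

apply_moves(increments=[0,0,0,0,0,0,0,0])

```text
clock: 11.95
eef_pos: [0.5017, -0.0896, 0.2521]
tcp_rot: [-0.001, 0.615, 0.789, -0.0]
wrist_force: [0.7, -0.1, -8.3]
finger_gap: 0.0449
finger_force: 66.0
```

```bash
cat > lf.py <<'E'
from h import *
im,P,c=cap("wrist"); save("wf",im); np.savez("wf",im=im,P=P); z=P[...,2]
H,S,V=cv2.split(cv2.cvtColor(im,cv2.COLOR_RGB2HSV))
m=(H>100)&(H<125)&(S>120)
for nm,a,b in(("plate",.004,.012),("guide",.074,.084),("guidelow",.06,.09)):
    k,l,st,ce=cv2.connectedComponentsWithStats((m&(z>a)&(z<b)).astype(np.uint8))
    for i in range(1,k):
        if st[i,4]>100:
            q=P[l==i]; r=cv2.minAreaRect((q[:,:2]*1000).astype(np.float32)); print(nm,ce[i].round(),st[i,4],q.mean(0).round(4),np.round(r[0],1),np.round(r[1],1),round(r[2],1))
    r=cv2.minAreaRect((P[m&(z>a)&(z<b)][:,:2]*1000).astype(np.float32)); print(nm,"ALL",np.round(r[0],1),np.round(r[1],1),round(r[2],1))
E
python3 lf.py; python3 plan.py .5015 -.0895 .25 14.3
```

```text
plate [599. 105.] 288 [0.7524 0.088  0.0088] [757.2  84.3] [31.6 64.3] 41.9
plate [354. 203.] 8127 [ 0.5385 -0.07    0.0077] [536.5 -79.3] [157.6  98.3] 14.1
plate ALL [629.6 -26.4] [375.8 134.8] 29.8
guide [318. 177.] 341 [ 0.4918 -0.0464  0.0772] [492.1 -46.8] [57.3  4.7] 14.2
guide ALL [493.7 -53.7] [70.5 19.2] 14.7
guidelow [320. 182.] 894 [ 0.4942 -0.0509  0.074 ] [493.9 -54.1] [70.5 19.9] 14.3
guidelow ALL [607.1   1. ] [324.4  31.1] 26.1
t 12.00 p [ 0.5018 -0.0888  0.2521] yaw 14.21 tilt [-0.0026  0.001 ] F [ 0.66  1.05 -8.32] gap 0.0450 ff 66.0 j1 -0.27 j6 -0.51
[-0.0006, -0.0005, 0.0021, -0.0016]
--
```

View pics/wf.png

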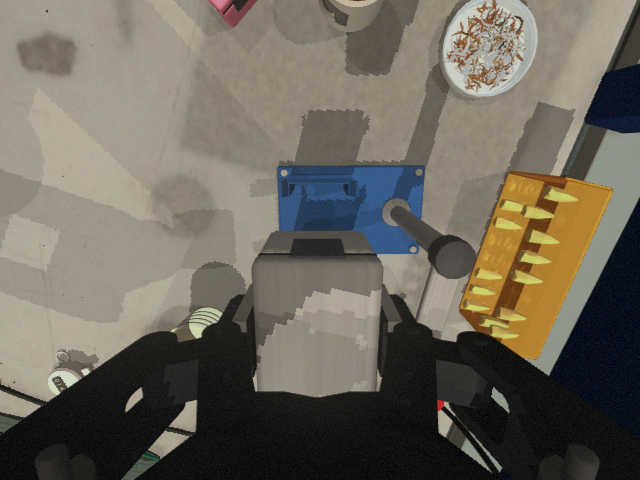

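Wrist view: the held tin is at (318,320), squarely in the fingers. Below it are the blue plate (277-425, 165-255) with one guide at (320,180), the post at (396,210), and the arm with its hub at (450,255). I'll check how the tin sits along the jaw.

```bash
python3 - <<'E'
from h import *
f=np.load("wf.npz"); P=f["P"]; z=P[...,2]
p=np.array([.5018,-.0892]); a=np.radians(14.2); ty=np.array([np.cos(a),np.sin(a)]); tx=np.array([-ty[1],ty[0]])
e=P[...,:2]-p; X=e@tx*1000; Y=e@ty*1000
m=np.zeros(z.shape,bool); m[225:390,245:385]=1
m&=(abs(X)<60)&(abs(Y)<30)&(z>.2)
print(np.percentile(z[m],[1,5,50,95]))
t=m&(z>.262)
print("top X",np.percentile(X[t],[.5,2,50,98,99.5]),"Y",np.percentile(Y[t],[.5,2,50,98,99.5]))
s=m&(z<.255); print("side X",np.percentile(X[s],[1,10,50,90,99]),"zmin",np.nanmin(z[s]))
E
python3 plan.py .5025 -.0893 .115 14.1 .034 / .5025 -.0893 .045 14.1 .02
```

```text
[0.22753057 0.2437849  0.26839975 0.27000707]
top X [-19.45185756 -18.40283489   8.89944019  31.15201343  31.9800416 ] Y [-24.54445329 -23.19112039  -0.84355173  22.2484311   22.92065919]
side X [10.95144032 29.98098732 30.96525646 32.03018184 32.30330611] zmin 0.2224163116951853
t 12.00 p [ 0.5018 -0.0888  0.2521] yaw 14.21 tilt [-0.0026  0.001 ] F [ 0.66  1.05 -8.32] gap 0.0450 ff 66.0 j1 -0.27 j6 -0.51
[-0.0001, 0.0001, 0.0274, 0.0004, -0.0001, 0.0001, 0.0274, 0.0004, -0.0001, 0.0001, 0.0274, 0.0004, -0.0001, 0.0001, 0.0274, 0.0004, -0.0001, 0.0001, 0.0274, 0.0004]
--
[0.0, 0.0, 0.0175, -0.0, 0.0, 0.0, 0.0175, -0.0, 0.0, 0.0, 0.0175, -0.0, 0.0, 0.0, 0.0175, -0.0]
--
```

apply_moves(increments=[0,0.0005,0.03,0,0,0,0.035,0,0,0,0.035,0,0,0,0.03,0,0,0,0.005,0])

```text
clock: 12.5
eef_pos: [0.5007, -0.0873, 0.1148]
tcp_rot: [-0.003, 0.613, 0.79, -0.001]
wrist_force: [0.1, 0.0, -7.7]
finger_gap: 0.0449
finger_force: 66.4
```

apply_moves(increments=[0,0,0.01,0,0,0,0.01,0,0,0,0.005,0,0,0,0,0])

```text
clock: 12.9
eef_pos: [0.5029, -0.0889, 0.0935]
tcp_rot: [-0.0, 0.614, 0.789, -0.0]
wrist_force: [0.6, 0.0, -8.5]
finger_gap: 0.0453
finger_force: 66.6
```

```bash
python3 plan.py .5023 -.0885 .0405 14.1
```

```text
t 12.90 p [ 0.5029 -0.0889  0.0935] yaw 14.25 tilt [-0.0001  0.    ] F [ 0.57  0.01 -8.54] gap 0.0453 ff 66.6 j1 -0.27 j6 -0.51
[0.0003, -0.0003, 0.0265, 0.0013, 0.0002, -0.0003, 0.0265, 0.0013]
--
```

Inside the guides with no side force. Lowering on gently.

apply_moves(increments=[0,-0.0005,0.015,0,0,0,0.015,0,0,0,0.012,0,0,0,0.005,0,0,0,0.002,0])

```text
clock: 13.4
eef_pos: [0.5025, -0.0891, 0.0445]
tcp_rot: [-0.0, 0.614, 0.789, -0.0]
wrist_force: [0.4, 0.8, -7.2]
finger_gap: 0.0448
finger_force: 66.4
```

apply_moves(increments=[0,0,0.0015,0,0,0,0.0015,0,0,0,0,0])

```text
clock: 13.7
eef_pos: [0.5026, -0.0891, 0.0418]
tcp_rot: [0.0, 0.614, 0.789, 0.0]
wrist_force: [-0.5, -0.4, -8.1]
finger_gap: 0.045
finger_force: 66.5
```

```bash
python3 plan.py
```

```text
t 13.70 p [ 0.5026 -0.0891  0.0418] yaw 14.25 tilt [ 0.0004 -0.0001] F [-0.51 -0.4  -8.12] gap 0.0450 ff 66.5 j1 -0.27 j6 -0.52
```

apply_moves(increments=[0,0,0.001,0,0,0,0.001,0,0,0,0,0])

```text
clock: 14.0
eef_pos: [0.5027, -0.0892, 0.0411]
tcp_rot: [0.0, 0.614, 0.789, 0.0]
wrist_force: [-7.4, -0.8, 15.0]
finger_gap: 0.0455
finger_force: 69.5
```

apply_moves(increments=[0,0,0,0,0,0,0,0,0,0,0,0,0,0,0,0,0,0,0,0], grip=0.066)

```text
clock: 14.5
eef_pos: [0.5025, -0.089, 0.0396]
tcp_rot: [0.0, 0.614, 0.789, 0.0]
wrist_force: [0.9, -0.2, -0.6]
finger_gap: 0.066
finger_force: 0.0
```

apply_moves(increments=[0,0,-0.02,0,0,0,-0.04,0,0,0,-0.045,0,0,0,-0.045,0,0,0,-0.045,0])

```text
clock: 15.0
eef_pos: [0.5021, -0.0889, 0.2365]
tcp_rot: [0.0, 0.614, 0.789, 0.0]
wrist_force: [-0.2, -0.4, 0.5]
finger_gap: 0.0656
finger_force: 0.0
```

```bash
cat > lf2.py <<'E'
from h import *
import sys
p=np.array([.5025,-.0893]); a=np.radians(14.1); ty=np.array([np.cos(a),np.sin(a)]); tx=np.array([-ty[1],ty[0]])
zt=float(sys.argv[1])
for n in ("scene","top"):
    im,P,c=cap(n); z=P[...,2]; S=cv2.cvtColor(im,cv2.COLOR_RGB2HSV)[...,1]
    e=P[...,:2]-p; X=e@tx*1000; Y=e@ty*1000
    m=(abs(z-zt)<.006)&(abs(X)<45)&(abs(Y)<35)&(S<100)
    if m.sum()<20: print(n,m.sum()); continue
    q=np.stack([X[m],Y[m]],1).astype(np.float32); r=cv2.minAreaRect(q); print(n,m.sum(),"z",z[m].mean().round(4),np.round(r[0],1),np.round(r[1],1),round(r[2],1),q.mean(0).round(1))
E
python3 lf2.py .058; python3 plan.py .427 .301 .16 4.3 / .427 .301 .036 4.3
```

```text
scene 357 z 0.0574 [ 3.7 -4.8] [74.8 59.3] 2.2 [-0.  -2.1]
top 275 z 0.0575 [-3.8 -1.8] [57.3 67.6] 86.8 [-3.2 -2.6]
t 15.10 p [ 0.5047 -0.0896  0.2402] yaw 14.26 tilt [ 0.0094 -0.0026] F [ 0.72 -1.25 -0.23] gap 0.0660 ff 0.0 j1 -0.27 j6 -0.52
[0.0398, 0.0021, 0.008, 0.0174, 0.0398, 0.0014, 0.008, 0.0174, 0.0398, 0.0007, 0.008, 0.0174, 0.0398, 0.0, 0.008, 0.0174, 0.0398, -0.0007, 0.008, 0.0174]
[0.0398, -0.0014, 0.008, 0.0174, 0.0398, -0.0021, 0.008, 0.0174, 0.0397, -0.0028, 0.008, 0.0174, 0.0397, -0.0034, 0.008, 0.0174, 0.0396, -0.0041, 0.008, 0.0174]
--
[0.0, 0.0, 0.0413, -0.0, 0.0, 0.0, 0.0413, -0.0, 0.0, 0.0, 0.0413, -0.0]
--
```

Heaviest is seated with its lid at z 0.0575. Next the middle one.

apply_moves(increments=[0.0395,0.002,0.008,0.0174,0.0398,0.0014,0.008,0.0174,0.0398,0.0007,0.008,0.0174,0.0398,0,0.008,0.0174,0.0398,-0.0007,0.008,0.0174])

```text
clock: 15.6
eef_pos: [0.4628, 0.1074, 0.1937]
tcp_rot: [-0.0, 0.648, 0.762, -0.0]
wrist_force: [1.2, 0.3, 0.2]
finger_gap: 0.0662
finger_force: 0.0
```

apply_moves(increments=[0.0398,-0.0014,0.008,0.0174,0.0398,-0.002,0.008,0.0174,0.0397,-0.0028,0.008,0.0174,0.0397,-0.0034,0.008,0.0174,0.0396,-0.004,0.008,0.0174])

```text
clock: 16.1
eef_pos: [0.4241, 0.3027, 0.1536]
tcp_rot: [-0.0, 0.68, 0.733, -0.0]
wrist_force: [0.3, -0.3, 0.7]
finger_gap: 0.0659
finger_force: 0.0
```

apply_moves(increments=[0,0,0,0,0,0,0,0], grip=0.072)

```text
clock: 16.3
eef_pos: [0.4244, 0.3015, 0.1538]
tcp_rot: [-0.0, 0.68, 0.734, -0.001]
wrist_force: [-0.2, -0.3, -0.6]
finger_gap: 0.0719
finger_force: 0.0
```

```bash
python3 look.py; python3 plan.py .427 .3015 .036 4.3
```

```text
[586. 161.] 1573 [0.5937 0.3749 0.0533] [601.3 373.8] [57. 32.] 89.8
[322. 247.] 5689 [0.4273 0.3027 0.0515] [427.5 301.1] [46. 67.] 4.4
[377. 337.] 3960 [0.4752 0.235  0.0513] [478.7 235.4] [46. 67.] 5.4
t 16.35 p [0.4247 0.3008 0.1541] yaw 4.32 tilt [-0.0007 -0.0006] F [-0.85 -1.    0.51] gap 0.0718 ff 0.0 j1 0.53 j6 0.45
[0.0002, 0.0008, 0.0394, 0.0001, 0.0002, 0.0008, 0.0394, 0.0001, 0.0002, 0.0008, 0.0394, 0.0001]
--
```

apply_moves(increments=[0,0.0025,0.04,0,0,0,0.04,0,0,0,0.035,0,0,0,0.005,0,0,0,0,0])

```text
clock: 16.85
eef_pos: [0.4276, 0.3006, 0.0347]
tcp_rot: [-0.0, 0.681, 0.733, -0.001]
wrist_force: [-0.2, -0.2, 0.4]
finger_gap: 0.0719
finger_force: 0.0
```

apply_moves(increments=[0,0,0,0,0,0,0,0,0,0,0,0,0,0,0,0,0,0,0,0], grip=0.03)

```text
clock: 17.35
eef_pos: [0.4284, 0.3018, 0.0366]
tcp_rot: [0.001, 0.68, 0.733, 0.001]
wrist_force: [-0.6, -1.5, 5.9]
finger_gap: 0.0457
finger_force: 62.5
```

apply_moves(increments=[0,0,-0.02,0,0,0,-0.04,0,0,0,-0.04,0,0,0,-0.03,0,0,0,0,0])

```text
clock: 17.85
eef_pos: [0.429, 0.3024, 0.1693]
tcp_rot: [0.001, 0.68, 0.733, 0.004]
wrist_force: [-0.1, 0.8, -5.4]
finger_gap: 0.0454
finger_force: 64.9
```

```bash
python3 plan.py .5024 -.0888 .25 14.1
```

```text
t 17.85 p [0.429  0.3024 0.1693] yaw 4.29 tilt [0.0069 0.004 ] F [-0.11  0.8  -5.45] gap 0.0454 ff 64.9 j1 0.53 j6 0.45
[-0.0396, 0.0044, -0.0081, -0.0171, -0.0396, 0.0037, -0.0081, -0.0171, -0.0397, 0.003, -0.0081, -0.0171, -0.0397, 0.0024, -0.0081, -0.0171, -0.0398, 0.0017, -0.0081, -0.0171]
[-0.0398, 0.001, -0.0081, -0.0171, -0.0398, 0.0003, -0.0081, -0.0171, -0.0398, -0.0004, -0.0081, -0.0171, -0.0398, -0.0011, -0.0081, -0.0171, -0.0398, -0.0017, -0.0081, -0.0171]
--
```

apply_moves(increments=[-0.0396,0.0044,-0.0085,-0.017,-0.0396,0.0037,-0.0085,-0.017,-0.0397,0.003,-0.0085,-0.017,-0.0397,0.0024,-0.0085,-0.017,-0.0398,0.0017,-0.0085,-0.017])

```text
clock: 18.35
eef_pos: [0.4635, 0.1042, 0.2066]
tcp_rot: [-0.0, 0.648, 0.762, -0.0]
wrist_force: [1.2, -0.3, -4.8]
finger_gap: 0.0452
finger_force: 64.8
```

apply_moves(increments=[-0.0398,0.001,-0.0085,-0.017,-0.0398,0.0003,-0.0085,-0.017,-0.0398,-0.0004,-0.0085,-0.017,-0.0398,-0.001,-0.0085,-0.017,-0.0398,-0.0017,-0.0085,-0.017])

```text
clock: 18.85
eef_pos: [0.5, -0.0914, 0.249]
tcp_rot: [-0.001, 0.615, 0.788, -0.0]
wrist_force: [0.9, 0.9, -5.2]
finger_gap: 0.0451
finger_force: 64.8
```

apply_moves(increments=[0,0,0,0,0,0,0,0])

```text
clock: 19.05
eef_pos: [0.5, -0.0903, 0.2487]
tcp_rot: [-0.001, 0.616, 0.788, -0.0]
wrist_force: [0.6, 0.1, -5.2]
finger_gap: 0.0455
finger_force: 64.9
```

```bash
cat > hold.py <<'E'
from h import *
im,P,c=cap("wrist"); z=P[...,2]; s=sensors.sense(); p=s["eef_pos"][:2]; zz=s["eef_pos"][2]
a=np.radians(14.2); ty=np.array([np.cos(a),np.sin(a)]); tx=np.array([-ty[1],ty[0]])
e=P[...,:2]-p; X=e@tx*1000; Y=e@ty*1000
m=np.zeros(z.shape,bool); m[225:390,245:385]=1
m&=(abs(X)<60)&(abs(Y)<30)&(z>zz-.05)
t=m&(z>zz+.012)
print("top z-TCP",np.median(z[t])-zz,"X",np.percentile(X[t],[2,98,99.5]),"Y",np.percentile(Y[t],[2,98]))
E
python3 hold.py; python3 plan.py .5024 -.0888 .25 14.1
```

```text
top z-TCP 0.01502451026062715 X [-20.03579499  30.07004846  30.64583487] Y [-23.1146637   22.29081261]
t 19.10 p [ 0.4999 -0.0896  0.2486] yaw 13.98 tilt [-0.0017  0.0007] F [-0.22 -1.2  -5.48] gap 0.0455 ff 64.9 j1 -0.27 j6 -0.51
[0.0002, 0.0026, -0.0014, -0.0021]
--
```

apply_moves(increments=[0.0017,0.0028,0.03,-0.002,0,0,0.035,0,0,0,0.035,0,0,0,0.025,0,0,0,0.004,0])

```text
clock: 19.6
eef_pos: [0.5009, -0.0859, 0.1176]
tcp_rot: [-0.003, 0.614, 0.789, -0.001]
wrist_force: [-0.8, 0.1, -3.8]
finger_gap: 0.045
finger_force: 65.1
```

apply_moves(increments=[0,0,0.006,0,0,0,0.006,0,0,0,0.005,0,0,0,0.004,0,0,0,0,0])

```text
clock: 20.1
eef_pos: [0.5028, -0.0875, 0.0995]
tcp_rot: [-0.0, 0.615, 0.789, -0.0]
wrist_force: [0.5, 0.6, -5.1]
finger_gap: 0.0451
finger_force: 65.2
```

```bash
python3 plan.py .5022 -.0873 .093 14.1 .01
```

```text
t 20.10 p [ 0.5028 -0.0875  0.0995] yaw 14.13 tilt [-0.0002  0.    ] F [ 0.53  0.56 -5.09] gap 0.0451 ff 65.2 j1 -0.26 j6 -0.51
[0.0004, -0.0006, 0.0065, 0.0005]
--
```

apply_moves(increments=[0,0,0.002,0,0,0,0.002,0,0,0,0.001,0,0,0,0,0])

```text
clock: 20.5
eef_pos: [0.5029, -0.0875, 0.0945]
tcp_rot: [-0.0, 0.615, 0.789, -0.0]
wrist_force: [0.1, -0.5, -5.9]
finger_gap: 0.045
finger_force: 65.2
```

apply_moves(increments=[0,0,0.001,0,0,0,0,0])

```text
clock: 20.7
eef_pos: [0.5029, -0.0875, 0.0935]
tcp_rot: [-0.0, 0.615, 0.789, -0.0]
wrist_force: [-0.3, 0.6, -4.4]
finger_gap: 0.045
finger_force: 65.2
```

apply_moves(increments=[0,0,0.001,0,0,0,0,0])

```text
clock: 20.9
eef_pos: [0.503, -0.0876, 0.0927]
tcp_rot: [0.0, 0.615, 0.789, 0.0]
wrist_force: [1.3, 0.8, -3.5]
finger_gap: 0.045
finger_force: 65.4
```

Touching. One more small step, then let go and back off.

apply_moves(increments=[0,0,0.0005,0,0,0,0,0])

```text
clock: 21.1
eef_pos: [0.5031, -0.0876, 0.0926]
tcp_rot: [0.0, 0.615, 0.789, 0.0]
wrist_force: [-2.8, 0.7, 4.6]
finger_gap: 0.0452
finger_force: 66.7
```

apply_moves(increments=[0,0,0,0,0,0,0,0,0,0,0,0,0,0,0,0,0,0,0,0], grip=0.062)

```text
clock: 21.6
eef_pos: [0.503, -0.0875, 0.0921]
tcp_rot: [0.0, 0.615, 0.789, 0.0]
wrist_force: [-0.6, -0.6, 0.7]
finger_gap: 0.0621
finger_force: 0.0
```

apply_moves(increments=[0,0,-0.015,0,0,0,-0.03,0,0,0,-0.035,0,0,0,-0.035,0,0,0,-0.03,0])

```text
clock: 22.1
eef_pos: [0.503, -0.0875, 0.239]
tcp_rot: [0.0, 0.615, 0.789, 0.0]
wrist_force: [0.8, -0.2, 0.2]
finger_gap: 0.0619
finger_force: 0.0
```

```bash
python3 lf2.py .108; python3 plan.py .479 .235 .16 4.3
```

```text
scene 391 z 0.1072 [-0.  -0.1] [67.1 51.1] 0.1 [-0.5 -1.8]
top 296 z 0.1075 [-2.3 -1.8] [66.6 51. ] 2.7 [-1.7 -2.4]
t 22.20 p [ 0.5045 -0.0879  0.2409] yaw 14.14 tilt [ 0.0065 -0.0018] F [ 0.66 -0.6  -0.7 ] gap 0.0620 ff 0.0 j1 -0.26 j6 -0.51
[0.0399, 0.0068, 0.0101, 0.0215, 0.0401, 0.0059, 0.0101, 0.0215, 0.0402, 0.0051, 0.0101, 0.0215, 0.0403, 0.0042, 0.0101, 0.0215, 0.0404, 0.0033, 0.0101, 0.0215]
[0.0404, 0.0025, 0.0101, 0.0215, 0.0405, 0.0016, 0.0101, 0.0215, 0.0405, 0.0007, 0.0101, 0.0215]
--
```

The second tin is in place within about 2 mm, lid at 0.107. Now the light one.

apply_moves(increments=[0.0399,0.0068,0.01,0.0215,0.04,0.006,0.01,0.0215,0.0402,0.005,0.01,0.0215,0.0403,0.0042,0.01,0.0215,0.0404,0.0033,0.01,0.0215])

```text
clock: 22.7
eef_pos: [0.4864, 0.1158, 0.186]
tcp_rot: [-0.0, 0.657, 0.754, -0.0]
wrist_force: [1.0, -0.1, -0.1]
finger_gap: 0.0619
finger_force: 0.0
```

apply_moves(increments=[0.0404,0.0025,0.01,0.0215,0.0405,0.0016,0.01,0.0215,0.0405,0.0007,0.01,0.0215,0,0,0,0,0,0,0,0], grip=0.072)

```text
clock: 23.2
eef_pos: [0.477, 0.2357, 0.1562]
tcp_rot: [-0.0, 0.679, 0.734, -0.001]
wrist_force: [-0.1, -0.3, 0.7]
finger_gap: 0.0716
finger_force: 0.0
```

```bash
python3 look.py; python3 plan.py .4795 .2352 .034 4.3
```

```text
[528.  60.] 1547 [0.5954 0.3648 0.0534] [601.3 365.8] [27. 57.] 29.5
[321. 247.] 5621 [0.4794 0.2365 0.0515] [479.7 234.1] [46. 68.] 4.4
t 23.25 p [0.4774 0.235  0.1566] yaw 4.31 tilt [-0.0008 -0.0005] F [-0.09 -0.76  0.23] gap 0.0721 ff 0.0 j1 0.37 j6 0.29
[-0.0, 0.0007, 0.0409, 0.0001, -0.0, 0.0007, 0.0409, 0.0001, -0.0, 0.0007, 0.0409, 0.0001]
--
```

apply_moves(increments=[-0.001,0.002,0.04,0,0,0,0.04,0,0,0,0.036,0,0,0,0.006,0,0,0,0,0])

```text
clock: 23.75
eef_pos: [0.4797, 0.2337, 0.0351]
tcp_rot: [-0.0, 0.681, 0.733, -0.001]
wrist_force: [0.5, 0.2, -0.4]
finger_gap: 0.0719
finger_force: 0.0
```

apply_moves(increments=[0,0,0,0,0,0,0,0,0,0,0,0,0,0,0,0,0,0,0,0], grip=0.03)

```text
clock: 24.25
eef_pos: [0.4807, 0.2348, 0.0371]
tcp_rot: [0.001, 0.68, 0.733, 0.001]
wrist_force: [-1.2, -2.6, 7.0]
finger_gap: 0.0453
finger_force: 62.3
```

apply_moves(increments=[0,0,-0.02,0,0,0,-0.04,0,0,0,-0.04,0,0,0,-0.04,0,0,0,0,0])

```text
clock: 24.75
eef_pos: [0.4819, 0.2355, 0.1813]
tcp_rot: [0.002, 0.68, 0.733, 0.005]
wrist_force: [0.7, 1.1, -2.8]
finger_gap: 0.0451
finger_force: 64.4
```

```bash
python3 plan.py .5022 -.0875 .27 14.1
```

```text
t 24.75 p [0.4819 0.2355 0.1813] yaw 4.29 tilt [0.0095 0.0037] F [ 0.68  1.11 -2.76] gap 0.0451 ff 64.4 j1 0.37 j6 0.29
[-0.0405, -0.0005, -0.0111, -0.0214, -0.0404, -0.0014, -0.0111, -0.0214, -0.0404, -0.0022, -0.0111, -0.0214, -0.0403, -0.0031, -0.0111, -0.0214, -0.0403, -0.0039, -0.0111, -0.0214]
[-0.0402, -0.0048, -0.0111, -0.0214, -0.0401, -0.0057, -0.0111, -0.0214, -0.0399, -0.0065, -0.0111, -0.0214]
--
```

apply_moves(increments=[-0.0405,0,-0.0115,-0.0214,-0.0404,-0.001,-0.0115,-0.0214,-0.0404,-0.002,-0.0115,-0.0214,-0.0403,-0.003,-0.0115,-0.0214,-0.0403,-0.0035,-0.0115,-0.0214])

```text
clock: 25.25
eef_pos: [0.4933, 0.0313, 0.233]
tcp_rot: [-0.0, 0.64, 0.769, -0.0]
wrist_force: [0.7, 0.8, -3.4]
finger_gap: 0.0452
finger_force: 64.3
```

apply_moves(increments=[-0.0402,-0.0045,-0.0115,-0.0214,-0.04,-0.0055,-0.0115,-0.0214,-0.04,-0.006,-0.0115,-0.0214,0,0,0,0,0,0,0,0])

```text
clock: 25.75
eef_pos: [0.502, -0.0885, 0.2669]
tcp_rot: [-0.0, 0.616, 0.788, 0.0]
wrist_force: [0.9, -0.1, -3.1]
finger_gap: 0.0453
finger_force: 64.3
```

```bash
python3 hold.py; python3 plan.py .5022 -.0875 .144 14.1
```

```text
top z-TCP 0.014739979042948215 X [-20.46694521  31.00463822  31.60215981] Y [-23.14494968  22.2285614 ]
t 25.80 p [ 0.502  -0.0877  0.2667] yaw 14.05 tilt [-0.0007  0.0005] F [-0.05  0.44 -3.02] gap 0.0455 ff 64.3 j1 -0.26 j6 -0.51
[0.0, 0.0001, 0.0409, -0.0003, 0.0, 0.0001, 0.0409, -0.0003, 0.0, 0.0001, 0.0409, -0.0003]
--
```

apply_moves(increments=[0,0.0005,0.03,0,0,0,0.035,0,0,0,0.03,0,0,0,0.018,0,0,0,0.004,0])

```text
clock: 26.3
eef_pos: [0.5016, -0.0864, 0.1479]
tcp_rot: [-0.002, 0.614, 0.789, -0.001]
wrist_force: [0.0, -0.0, -3.3]
finger_gap: 0.0456
finger_force: 64.4
```

apply_moves(increments=[0,0,0.002,0,0,0,0,0,0,0,0,0])

```text
clock: 26.6
eef_pos: [0.5034, -0.0878, 0.1491]
tcp_rot: [0.001, 0.615, 0.789, 0.0]
wrist_force: [0.5, 0.8, -2.8]
finger_gap: 0.0453
finger_force: 64.4
```

apply_moves(increments=[0,0,0.0015,0,0,0,0,0])

```text
clock: 26.8
eef_pos: [0.5031, -0.088, 0.1469]
tcp_rot: [0.0, 0.615, 0.788, 0.0]
wrist_force: [0.5, -0.5, -3.0]
finger_gap: 0.0454
finger_force: 64.4
```

apply_moves(increments=[0,0,0.0015,0,0,0,0.001,0,0,0,0,0])

```text
clock: 27.1
eef_pos: [0.5029, -0.0879, 0.1439]
tcp_rot: [-0.0, 0.615, 0.788, -0.0]
wrist_force: [-0.7, -0.4, -2.5]
finger_gap: 0.0452
finger_force: 64.4
```

apply_moves(increments=[0,0,0.001,0,0,0,0,0])

```text
clock: 27.3
eef_pos: [0.5031, -0.088, 0.1432]
tcp_rot: [0.0, 0.615, 0.788, 0.0]
wrist_force: [0.8, 0.4, -2.0]
finger_gap: 0.0451
finger_force: 64.6
```

apply_moves(increments=[0,0,0.0005,0,0,0,0,0])

```text
clock: 27.5
eef_pos: [0.5032, -0.088, 0.1431]
tcp_rot: [0.0, 0.615, 0.788, 0.0]
wrist_force: [-1.7, 1.3, 5.6]
finger_gap: 0.0455
finger_force: 65.6
```

apply_moves(increments=[0,0,0,0,0,0,0,0,0,0,0,0,0,0,0,0,0,0,0,0], grip=0.062)

```text
clock: 28.0
eef_pos: [0.5029, -0.088, 0.1426]
tcp_rot: [-0.0, 0.615, 0.788, -0.0]
wrist_force: [1.3, -0.5, 0.4]
finger_gap: 0.0622
finger_force: 0.0
```

apply_moves(increments=[0,0,-0.01,0,0,0,-0.025,0,0,0,-0.035,0,0,0,-0.035,0,0,0,-0.015,0])

```text
clock: 28.5
eef_pos: [0.5038, -0.0881, 0.2665]
tcp_rot: [0.002, 0.615, 0.789, 0.001]
wrist_force: [0.7, -0.3, 0.2]
finger_gap: 0.0617
finger_force: 0.0
```

```bash
python3 lf2.py .158; cat > kn.py <<'E'
from h import *
o=np.array([.5025,-.0893]); a=np.radians(14.1); fy=-np.array([np.cos(a),np.sin(a)]); fx=np.array([fy[1],-fy[0]])
for n in("scene","top","wrist"):
    im,P,c=cap(n); z=P[...,2]; H,S,V=cv2.split(cv2.cvtColor(im,cv2.COLOR_RGB2HSV))
    m=((H<6)|(H>174))&(S>120)&(z>.198)&(z<.21)&(P[...,0]>.45)&(P[...,0]<.65)
    if m.sum()>5:
        q=P[m].mean(0); f=(q[:2]-o)@np.stack([fx,fy],1)*1000
        print(n,m.sum(),q.round(4),"frame",f.round(1),"q",np.arctan2(-f[0],85+f[1]).round(3),"r",np.hypot(f[0],85+f[1]).round(1))
E
python3 kn.py; python3 plan.py .586 -.153 .26 0 / .586 -.153 .20 0
```

```text
scene 410 z 0.1574 [ 0.8 -0.3] [48.9 68.4] 89.0 [ 0.2 -2.1]
top 311 z 0.1577 [-1.3 -1.2] [53.3 66.6] 85.9 [-1.4 -3.3]
scene 30 [ 0.5864 -0.1538  0.2028] frame [-83.  -65.7] q 1.342 r 85.2
top 15 [ 0.5842 -0.1535  0.2029] frame [-82.2 -63.6] q 1.316 r 84.9
t 28.75 p [ 0.5025 -0.0878  0.2617] yaw 14.09 tilt [-0.0014  0.0004] F [-0.02  0.28 -0.31] gap 0.0622 ff 0.0 j1 -0.26 j6 -0.51
[-0.0279, 0.0217, 0.0006, 0.082, -0.026, 0.0239, 0.0006, 0.082, -0.0239, 0.026, 0.0006, 0.082]
--
[0.0, 0.0, 0.03, -0.0, 0.0, 0.0, 0.03, -0.0]
--
```

The stack is square, with the top lid at 0.1575. The knob is at (0.5855, -0.1537), q about 1.33. I'll fork it with the fingers and follow the arc.

apply_moves(increments=[-0.028,0.0217,0,0.082,-0.0262,0.0239,0,0.082,-0.0245,0.026,0,0.082,0,0,0,0,0,0,0,0], grip=0.055)

```text
clock: 29.25
eef_pos: [0.5861, -0.1541, 0.2607]
tcp_rot: [-0.001, 0.707, 0.707, -0.001]
wrist_force: [-0.4, 0.7, -0.2]
finger_gap: 0.0546
finger_force: 0.0
```

apply_moves(increments=[0,0,0.02,0,0,0,0.02,0,0,0,0.018,0,0,0,0,0])

```text
clock: 29.65
eef_pos: [0.5847, -0.1529, 0.202]
tcp_rot: [-0.002, 0.707, 0.707, -0.001]
wrist_force: [-0.6, 0.2, 0.3]
finger_gap: 0.055
finger_force: 0.0
```

apply_moves(increments=[0,0,0,0,0,0,0,0,0,0,0,0], grip=0.028)

```text
clock: 29.95
eef_pos: [0.5868, -0.154, 0.2056]
tcp_rot: [0.001, 0.707, 0.707, 0.0]
wrist_force: [1.1, -1.0, 0.0]
finger_gap: 0.0281
finger_force: 0.0
```

```bash
cat > arc.py <<'E'
import numpy as np,subprocess,sys
q1=float(sys.argv[1]); q0=float(sys.argv[2]); n=int(sys.argv[3]); z=sys.argv[4]
c=np.array([.585,-.0686]); s=[]
for q in np.linspace(q0,q1,n+1)[1:]:
    a=np.radians(194.1)+q; p=c+.085*np.array([np.cos(a),np.sin(a)]); s.append(f"{p[0]:.4f} {p[1]:.4f} {z} {np.degrees(a)-270:.2f}")
o=subprocess.run(["python3","plan.py"," / ".join(s)],capture_output=True,text=True).stdout
print(o.replace("--\n","").replace("]\n[",", "))
E
python3 arc.py 0 1.33 12 .203
```

```text
t 29.95 p [ 0.5868 -0.154   0.2056] yaw 0.01 tilt [ 0.0014 -0.0005] F [ 1.11 -1.03  0.  ] gap 0.0281 ff 0.0 j1 -0.33 j6 -0.33
[0.0009, -0.0108, 0.0026, 0.1058, 0.0005, -0.0093, -0.0, 0.1108, 0.0005, -0.0094, -0.0, 0.1108, 0.0005, -0.0095, -0.0, 0.1108, 0.0006, -0.0093, -0.0, 0.1108, 0.0005, -0.0094, -0.0, 0.1108, 0.0005, -0.0094, -0.0, 0.1108, 0.0005, -0.0094, -0.0, 0.1108, 0.0005, -0.0094, -0.0, 0.1108, 0.0005, -0.0094, -0.0, 0.1108, 0.0006, -0.0093, -0.0, 0.1108, 0.0005, -0.0094, -0.0, 0.1108]
```

apply_moves(increments=[0.001,-0.0105,0.002,0.108,0.0005,-0.0094,0,0.111,0.0005,-0.0094,0,0.111,0.0005,-0.0094,0,0.111,0.0005,-0.0094,0,0.111])

```text
clock: 30.45
eef_pos: [0.5406, -0.1411, 0.2033]
tcp_rot: [0.001, 0.874, 0.486, 0.0]
wrist_force: [1.7, 0.7, 0.1]
finger_gap: 0.0282
finger_force: 0.4
```

apply_moves(increments=[0.0005,-0.0094,0,0.111,0.0005,-0.0094,0,0.111,0.0005,-0.0094,0,0.111,0.0005,-0.0094,0,0.111])

```text
clock: 30.85
eef_pos: [0.5139, -0.1149, 0.2033]
tcp_rot: [0.0, 0.96, 0.281, 0.0]
wrist_force: [0.7, -0.2, -0.3]
finger_gap: 0.0279
finger_force: 0.4
```

```bash
python3 arc.py 0 0.333 3 .203
```

```text
t 30.85 p [ 0.5139 -0.1149  0.2033] yaw -57.34 tilt [ 0.0012 -0.0006] F [ 0.68 -0.22 -0.26] gap 0.0279 ff 0.4 j1 -0.31 j6 0.69
[0.0003, -0.0093, 0.0003, 0.102, 0.0006, -0.0094, -0.0, 0.111, 0.0005, -0.0094, -0.0, 0.111]
```

apply_moves(increments=[0.0004,-0.0094,0,0.105,0.0005,-0.0094,0,0.111,0.0005,-0.0094,0,0.111,0,-0.003,0,0,0,0,0,0])

```text
clock: 31.35
eef_pos: [0.5019, -0.0862, 0.203]
tcp_rot: [0.0, 0.992, 0.125, 0.0]
wrist_force: [0.5, 0.0, -0.4]
finger_gap: 0.0278
finger_force: 0.0
```

```bash
python3 kn.py; python3 plan.py
```

```text
scene 27 [ 0.5003 -0.0911  0.203 ] frame [-1.2  2.6] q 0.014 r 87.6
top 21 [ 0.499  -0.0921  0.2019] frame [-1.8  4.1] q 0.021 r 89.1
wrist 1406 [ 0.5048 -0.0894  0.203 ] frame [-0.7 -2.2] q 0.009 r 82.8
t 31.50 p [ 0.502  -0.0866  0.2027] yaw -75.70 tilt [ 0.0003 -0.0001] F [ 0.47  0.15 -0.01] gap 0.0281 ff 0.0 j1 -0.26 j6 1.06
```

apply_moves(increments=[0,-0.002,0,0,0,-0.001,0,0,0,0,0,0,0,0.002,0,0])

```text
clock: 31.9
eef_pos: [0.5015, -0.0854, 0.2026]
tcp_rot: [-0.0, 0.992, 0.124, -0.0]
wrist_force: [0.3, -0.4, -0.4]
finger_gap: 0.028
finger_force: 0.0
```

apply_moves(increments=[0,0,0,0,0,0,0,0,0,0,0,0], grip=0.05)

```text
clock: 32.2
eef_pos: [0.5015, -0.0853, 0.2026]
tcp_rot: [-0.0, 0.992, 0.124, -0.0]
wrist_force: [-0.0, 0.7, -0.2]
finger_gap: 0.0498
finger_force: 0.0
```

apply_moves(increments=[0,0,-0.015,0,0,0,-0.03,0,0,0,-0.03,0,0,0,-0.03,0,0,0,0,0])

```text
clock: 32.7
eef_pos: [0.5028, -0.0856, 0.3114]
tcp_rot: [0.001, 0.992, 0.124, 0.003]
wrist_force: [-0.7, -0.6, -0.0]
finger_gap: 0.0501
finger_force: 0.0
```

apply_moves(increments=[0,0,0,0,0,0,0,0,0,0,0,0,0,0,0,0,0,0,0,0])

```text
clock: 33.2
eef_pos: [0.5015, -0.0854, 0.3071]
tcp_rot: [-0.0, 0.992, 0.124, -0.0]
wrist_force: [0.8, 0.2, -0.3]
finger_gap: 0.05
finger_force: 0.0
```

```bash
python3 kn.py; python3 plan.py; python3 - <<'E'
from h import *
im,P,c=cap("scene"); save("end",cv2.resize(im[130:350,250:520],None,fx=2.5,fy=2.5))
E
```

```text
scene 34 [ 0.5    -0.0895  0.2027] frame [0.4 2.5] q -0.004 r 87.5
top 23 [ 0.4986 -0.091   0.2026] frame [-0.7  4.2] q 0.007 r 89.2
wrist 472 [ 0.5039 -0.0881  0.2031] frame [ 0.8 -1.6] q -0.01 r 83.4
t 33.35 p [ 0.5015 -0.0854  0.3075] yaw -75.81 tilt [-0.0002  0.    ] F [ 0.31 -0.06  0.66] gap 0.0497 ff 0.0 j1 -0.26 j6 1.06
```

View pics/end.png

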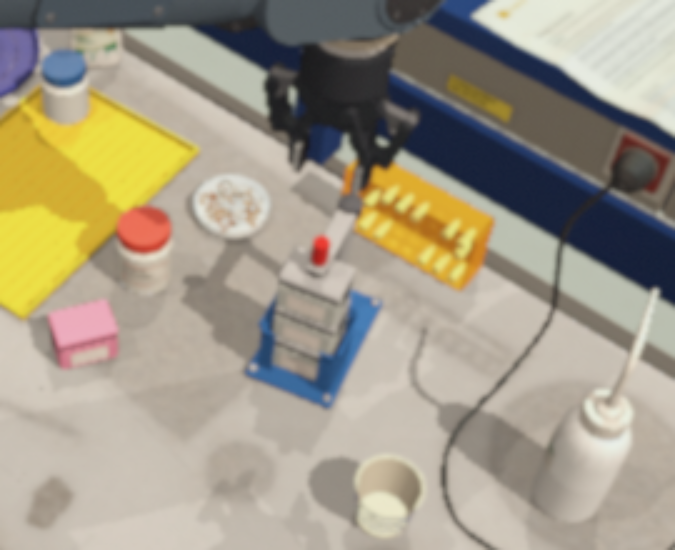

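The final view shows the three tins stacked square in the blue frame at (315,310), the arm over them with its red knob at (320,250), the gripper clear above, and the bystanders where they stood.

```bash
python3 -c "
from rig import ticket
print(ticket.hand_in())"
```

```text
the job is handed in; nothing more can be done
None
```

The three tins stand in the blue frame with the heaviest (about 8.4 N) at the bottom, the middle (about 5 N) on it and the lightest (about 3 N) on top; the hold-down arm is at its stop, and the job was handed in at about 33 s with no verdict returned.

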